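# Bolt the gear guard shut against its spring catch

### The job

Lock the gear guard: press the spring catch bar down with one fingertip and, keeping it down all the way, push the bolt's upright tab with the other fingertip until the bolt is fully home in its keeper. Then let go, so that the catch springs up again and locks the bolt. Only press and push, and leave the loose pieces around the lock where they are.

Things in the scene. Friction and masses are not known exactly. Their poses are not given: they have to be found in the camera images.
- guard_lock: Fixed lock unit: blue base plate 12 mm thick on the bench, its yaw up to 0.5 rad either way, with bolt, catch and guard hood. Origin: on the bench below the bolt's axis, z up. The bolt slides home along this body's +y, towards the hood. Catch bar on the bolt's -x side, push tab on its +x side, middle lines 62 mm apart. Plate spans x -75..75, y -90..235. Guides (x -12..12, z to 42) at y -66, 50.
- keeper (a point): Centre of the top of the fixed keeper, 51 mm high, a dark steel eye at x -18..18, y 78..100 in the lock's frame, into which the bolt's end goes. Beyond it stands the clear guard hood with blue frame over two gears: x -70..70, y 108..228, up to 90 mm above the bench.
- catch_top (a point): Centre of the top face of the catch, a flat aluminium press bar 26 mm (lock's x) x 95 mm (lock's y), 5 mm thick, at x -32, y -17.5 in the lock's frame. Top 46 mm above the bench when up. It goes straight down 8 mm to a stop (top then 38 mm) on springs: about 4 N to start, 7 N at the stop. A fingertip can slide along it while pressing. Axes as the lock's.
- push_face (a point): Centre of the rear (-y) face of the bolt's push tab, to be pushed along the lock's +y: an upright steel plate 26 mm wide (x), 10 mm thick (y), 28 to 66 mm above the bench; this point is 47 mm above it. Bolt drawn: x 30, y -25 in the lock's frame. Behind it (-y) is only the base plate's top, 12 mm above the bench. Moves with the bolt; axes as the lock's.
- bolt (a joint): Bolt travel in m: 0 drawn back, 0.040 fully home in the keeper (end stop). Steel bar of 14 mm, axis 34 mm above the bench; takes about 2 to 3 N to slide and stays where left. With the catch up a tooth blocks it after about 2 mm; the catch must be down 4 mm or more to let it pass and, released part way, snaps up and blocks it. From 0.037 on the catch can spring up behind it and lock it home.
- catch (a joint): Catch travel in m: 0 up (at rest), 0.008 pressed fully down. Springs back up when let go.
- bushing: Bystander: loose brass bushing, 38 mm outside diameter, 32 mm high, standing. Origin: centre of its underside. Leave alone.
- spacer: Bystander: loose steel cylinder, 32 mm diameter, 38 mm high, standing. Origin: centre of its underside. Leave alone.
- driver_mid (a point): Bystander: loose screwdriver, 170 mm long, 26 mm high, lying on the bench; this point is half-way along it, 10 mm above the bench. Leave alone.

How it is judged:
On the way, in this order (a step that is already met when the one before it is completed fails the run):
1. a fingertip holds the catch down while the bolt is still drawn back (value of joint catch above 0.0045 m and contact force between the fingers and catch above 0.5 N and value of joint bolt below 0.006 m), for 0.1 s.
2. the bolt is home with the catch still held down by a finger (value of joint bolt above 0.0365 m and value of joint catch above 0.0035 m and contact force between the fingers and catch above 0.5 N), for 0.1 s.
At the end, for the whole second after the job is handed in: The bolt is home (travel above 36.2 mm of 40), the catch has sprung up (within 1.5 mm of its rest) and locks it, and each loose piece is within 20 mm of its starting place (value of joint bolt above 0.0362 m and value of joint catch below 0.0015 m and distance of each of bushing, spacer, driver_mid from where it was at the start of the episode below 0.02 m); the robot touches nothing.
It fails at once if the catch came up while the bolt was part way (value of joint bolt between 0.007 and 0.032 m and value of joint catch below 0.0025 m).
It fails at once if the bushing was moved or lifted more than 20 mm (distance of bushing from where it was at the start of the episode above 0.02 m).
It fails at once if the spacer was moved or lifted more than 20 mm (distance of spacer from where it was at the start of the episode above 0.02 m).
It fails at once if the screwdriver was moved or lifted more than 20 mm (distance of driver_mid from where it was at the start of the episode above 0.02 m).
It also fails if it takes over 35 s, if anything falls off the work surface, if the arm or the gripper's body presses on something with over 40 N, if the wrist force passes 120 N, or if a joint passes its speed limit or range.

### The arm

A 6-joint arm with a two-finger parallel gripper is mounted at the origin on the work surface. World frame = base frame: x ahead of the robot, y to its left, z up, the work surface at z = 0. Lengths are in m, angles in rad, forces in N, time in s.
With the tool pointing down it reaches from about 0.275 to 0.825 m from the base axis. Payload 4.9 kg.
Tool frame: the origin (TCP) lies midway between the tips of the shut fingers; the grasp point (between the pads) lies 19 mm behind it (bot.grip_depth is the distance from the TCP to the grasp point, in m); y points along the fingers, x is the direction in which the jaws open and shut, and the axes are right-handed (so a half turn about y gives the same grasp; the last joint's range is limited). The gripper opens to 85 mm and grips with 20 to 120 N. Pads are 22 mm wide; open, the fingers measure 114 mm over their backs; the gripper's body (76 mm by 85 mm) begins 54 mm behind the grasp point. The pads swing forward as they close: fully open they stand 13 mm farther back than shut.
Start: joints at [1.013, 0.326, -0.193, 1.052, 0, 1.437], TCP at [0.226, 0.501, 0.231] pointing down, gripper open.
Joint ranges: [-2.65, 2.65], [-0.97, 1.79], [-1.3, 1.35], [-1.93, 2.1], [-1.47, 1.37], [-3.14, 3.14]. Speed limits (rad/s): [2.57, 2.57, 3.14, 3.14, 3.14, 3.14].

### API

Orientations are given as a unit quaternion [w, x, y, z].
In Python, from cell import bot gives the robot as it stands. Calls block until the motion is done:
- bot.move_pose(position, orientation): joint-space move of the TCP to a pose.
- bot.move_linear(position, speed=0.15, rotation=None, until_force=None): straight line of the TCP; rotation=None keeps the orientation; speed is the mean speed in m/s. With until_force (N) it stops when the force on the tool has changed by that much, and returns True; else False.
- bot.goto_joints(angles): joint-space move.
- bot.set_gripper(opening, grasp_force=None): opening from 0.0 (shut) to 1.0 (fully open); grasp_force is the grip in N (None keeps the last); returns when the fingers have stopped.
- bot.wait(seconds).
- bot.solve_ik(position, orientation): joint angles nearest the present ones, or None.
- bot.camera(name): name is "scene" or "top"; returns the picture (420x560x3 uint8, red, green, blue); there is no depth.
- bot.calibration(name): a dict with "mtx" (3x3 intrinsics, pixels), "extrinsics" (4x4, takes a point from world to camera coordinates). Camera axes: x right, y down, z forward; pixel columns grow to the right and rows downward; lengths in m; the calibration is good to about 2 mm. A picture is of the moment at which its call begins. calibration takes no time and is no camera call.
A pose or a line that the arm cannot do raises bot.PlanningError and nothing moves.
- bot.close_job(): hands the job in, once; it reports no verdict.
Trained networks look in the newest picture that a camera, given by its name, has taken for a name from the list of things; names that differ only in an ending like _2 or _b are one class to them, and where a whole thing is asked for, a point or a joint stands for the part that bears it (a point fixed in the world has none). Each returns a list of dicts, best first, with "confidence" (0 to 1); they miss things now and then, are a little off and sometimes report something else, mostly with a low value. They report only what shows in the picture. A call takes as long as a camera call.
- bot.search_frame(camera, thing): "bbox" ([left, top, width, height] in pixels, round what is visible of it).
Readings, each from a call of its own:
- bot.read_clock(): time.
- bot.read_joint_positions(): joint angles.
- bot.read_joint_vel(): joint speeds.
- bot.read_joint_efforts(): joint torques, N m.
- bot.read_position(): TCP position.
- bot.read_tool_rot(): TCP orientation.
- bot.read_ft_force(): force on the tool from outside, world axes, zero at the start.
- bot.read_moment(): the same for the moment, N m.
- bot.read_gripper_width(): opening from 0.0 (shut) to 1.0 (fully open).
Only numpy, scipy, OpenCV 4.12 (cv2) and the standard library are available. Lean on these libraries where they do the work, as an engineer would, in place of code of your own. Each camera call takes 0.05 s, during which the arm holds its last target. There are 200 camera calls.

## Working session

There is one attempt and no reset: what is moved stays moved. The work goes in short steps, each a Python script; the robot and the scene stay as the last script left them, time stands still between calls to the robot, and variables do not carry over. Pictures are saved under pics/ and viewed, about 8 in all and at most 12, crops included, and the job is handed in when it is done.

```bash
mkdir -p pics; ls
python3 - <<'E'
from cell import bot
import cv2,numpy as np
for c in("top","scene"):
    im=bot.camera(c); cv2.imwrite(f"pics/{c}0.png",im[...,::-1])
    k=bot.calibration(c); print(c,np.round(k["mtx"],1).tolist(),np.round(k["extrinsics"],4).tolist())
    for t in("guard_lock","keeper","catch_top","push_face","bushing","spacer","driver_mid"):
        print(t,[(np.round(d["bbox"],1).tolist(),round(d["confidence"],2)) for d in bot.search_frame(c,t)[:2]])
print(bot.read_clock(),bot.read_tool_rot())
E
```

```text
pics
top [[454.8, 0.0, 267.7], [0.0, 454.8, 210.4], [0.0, 0.0, 1.0]] [[0.011, -0.9997, 0.0202, -0.0367], [-0.9903, -0.0137, -0.1385, 0.5692], [0.1388, -0.0185, -0.9902, 0.8498], [0.0, 0.0, 0.0, 1.0]]
guard_lock [([139.4, 159.5, 179.0, 105.8], 0.98)]
keeper [([139.6, 157.2, 183.1, 108.7], 0.6)]
catch_top [([257.7, 205.7, 44.9, 22.4], 0.68)]
push_face [([233.7, 179.8, 77.8, 32.7], 0.89)]
bushing []
spacer [([230.2, 272.0, 16.0, 20.9], 0.58)]
driver_mid [([202.9, 137.2, 81.9, 24.4], 0.61)]
scene [[464.6, 0.0, 286.4], [0.0, 464.6, 212.4], [0.0, 0.0, 1.0]] [[0.287, 0.9578, 0.0168, -0.1633], [0.6194, -0.1722, -0.766, -0.2778], [-0.7308, 0.2302, -0.6426, 1.2703], [0.0, 0.0, 0.0, 1.0]]
guard_lock [([210.9, 167.0, 193.7, 145.2], 0.68)]
keeper [([209.4, 171.2, 197.0, 143.1], 0.95), ([226.5, 231.7, 82.9, 41.8], 0.74)]
catch_top [([230.6, 228.6, 52.1, 26.3], 0.92)]
push_face [([225.3, 231.1, 85.4, 43.4], 0.93)]
bushing [([210.3, 205.9, 18.9, 27.4], 0.7)]
spacer [([276.9, 184.2, 16.0, 25.4], 0.79)]
driver_mid [([278.7, 277.5, 88.1, 51.5], 0.92)]
0.8 [ 0.59398299 -0.59396925 -0.38367889  0.38363425]
```

Run:
```python
import cv2
a=cv2.imread("pics/top0.png")[120:310,120:330]; cv2.imwrite("pics/a.png",cv2.resize(a,None,fx=3,fy=3,interpolation=2)[:600])
b=cv2.imread("pics/scene0.png")[155:345,190:420]; cv2.imwrite("pics/b.png",cv2.resize(b,None,fx=3,fy=3,interpolation=2))
```

```text
(no output)
```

View pics/a.png

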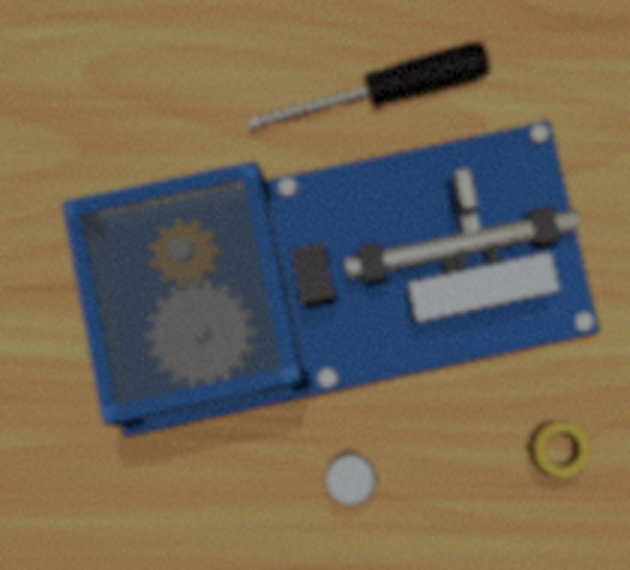

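View pics/b.png

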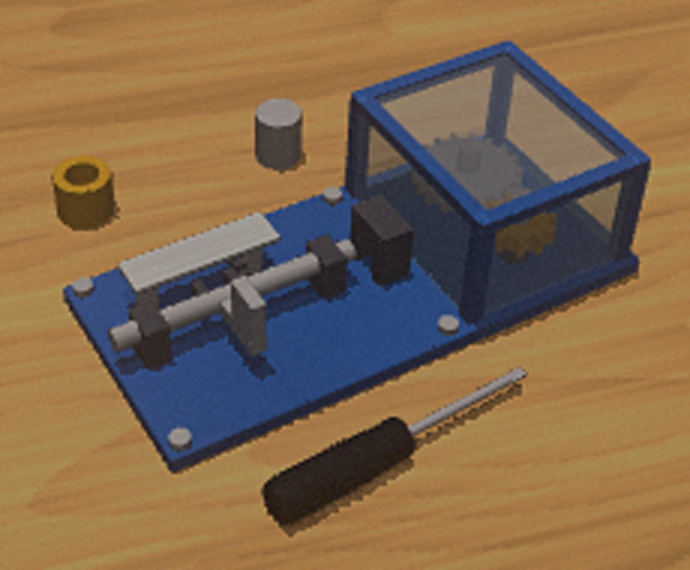

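The top crop shows the lock with its hood to the left. The catch bar's corners are near crop (408..559, 253..322), the tab near (463,185), the spacer at (350,480), the bushing at (560,448) and the screwdriver above. The scene crop agrees: the bolt is drawn back and the area over the catch and tab is clear. Next I fit the lock pose from the corners.

```bash
cat > fit.py <<'E'
import numpy as np
from cell import bot
from scipy.optimize import least_squares
P={"top":((120,120),{(75,-90,12):(549,122),(-75,-90,12):(598,330),(-45,-65,46):(559,292),(-19,-65,46):(556,253),(-19,30,46):(408,283),(-45,30,46):(415,322),(70,108,90):(257,164),(70,228,90):(66,203),(-70,228,90):(107,420),(-70,108,90):(303,384)}),
"scene":((190,155),{(75,-90,12):(172,462),(-75,-90,12):(66,290),(-45,-65,46):(121,263),(-19,-65,46):(137,289),(-19,30,46):(280,237),(-45,30,46):(262,213),(70,108,90):(484,220),(70,228,90):(648,158),(-70,228,90):(510,42),(-70,108,90):(352,95)})}
def w(p,q):
    c,s=np.cos(p[2]),np.sin(p[2]); q=np.asarray(q)/1000
    return q@np.array([[c,s,0],[-s,c,0],[0,0,1]])+[p[0],p[1],0]
def res(p,cams=P):
    r=[]
    for n in cams:
        o,d=P[n]; k=bot.calibration(n); E=k["extrinsics"]
        c=(w(p,list(d))@E[:3,:3].T+E[:3,3])@k["mtx"].T
        r.append(c[:,:2]/c[:,2:]-(np.array(list(d.values()))/3+o))
    return np.concatenate(r).ravel()
if __name__=="__main__":
    from scipy.spatial.transform import Rotation as R
    for cams in (["top"],["scene"],P):
        s=least_squares(res,[.55,.1,0.2],args=(cams,),loss="soft_l1"); print(s.x, np.round(np.abs(s.fun).max(),2), np.sqrt((s.fun**2).mean()))
    np.save("pose.npy",s.x); print(np.round(s.fun.reshape(-1,2),1).tolist())
    q=bot.read_tool_rot(); print(R.from_quat(q,scalar_first=True).as_matrix().round(2))
    p=s.x
    for sg in (1,-1):
        x=sg*np.array([np.cos(p[2]),np.sin(p[2]),0]); y=np.array([0,0,-1.])
        qq=R.from_matrix(np.c_[x,y,np.cross(x,y)]).as_quat(scalar_first=True)
        for Y in(-45,5):
            for Z in (38,120): print(sg,Y,Z,bot.solve_ik(w(p,(-1,Y,Z)),qq))
E
python3 fit.py
```

```text
[ 0.58577315 -0.03260249  0.22849904] 1.85 0.8113834113498622
[ 0.59046121 -0.02870969  0.23260393] 2.09 0.8214445491039042
[ 0.58789772 -0.03019172  0.23110219] 2.57 1.3232003238866823
[[-0.5, -1.8], [0.2, -0.1], [-0.5, -1.4], [-2.6, -1.3], [-0.8, -0.9], [-0.3, -0.9], [-1.9, -1.7], [-2.0, -1.1], [-1.6, 0.9], [-1.8, -1.5], [-0.9, -1.0], [-2.2, -1.7], [-2.2, -0.9], [-1.2, -0.3], [-0.4, -1.2], [-1.4, -1.7], [-0.8, 1.3], [-0.1, -0.1], [-1.8, -1.1], [-1.2, -1.2]]
[[ 0.41  0.   -0.91]
 [ 0.91  0.    0.41]
 [ 0.   -1.   -0.  ]]
1 -45 38 [-0.24624814  0.60590408 -0.28488903  0.68000322  0.          1.09344599]
1 -45 120 [-0.24624814  0.51148141 -0.20664419  0.85267073  0.          1.09344599]
1 5 38 [-0.16945306  0.58303559 -0.32958067  0.65818007  0.          1.17024108]
1 5 120 [-0.16945306  0.48561446 -0.25100382  0.83417804  0.          1.17024108]
-1 -45 38 [-0.24624814  0.60590408 -0.28488903  0.68000322  0.         -2.04814666]
-1 -45 120 [-0.24624814  0.51148141 -0.20664419  0.85267073  0.         -2.04814666]
-1 5 38 [-0.16945306  0.58303559 -0.32958067  0.65818007  0.         -1.97135158]
-1 5 120 [-0.16945306  0.48561446 -0.25100382  0.83417804  0.         -1.97135158]
```

```bash
cat > h.py <<'E'
import numpy as np
from scipy.spatial.transform import Rotation as R
from cell import bot
from fit import w
p=np.load("pose.npy")
x=np.array([np.cos(p[2]),np.sin(p[2]),0]); y=np.array([0,0,-1.])
Q=R.from_matrix(np.c_[x,y,np.cross(x,y)]).as_quat(scalar_first=True)
def lock(pos):
    d=np.asarray(pos)-[p[0],p[1],0]; c,s=x[:2]
    return np.array([c*d[0]+s*d[1],-s*d[0]+c*d[1],d[2]])*1000
E
python3 - <<'E'
import numpy as np
from scipy.optimize import least_squares
from fit import res,P
f=lambda v: (res(v[:3]).reshape(-1,2)+v[3:5]).ravel()
s=least_squares(f,[.58,0,.2,1,1],loss="soft_l1"); print(s.x,np.sqrt((s.fun**2).mean()))
np.save("pose.npy",s.x[:3])
from h import *
import cv2
bot.set_gripper(0.56)
bot.move_pose(w(p,(-1,-48,160)),Q)
bot.move_linear(w(p,(-1,-48,80)),0.12)
print(bot.read_clock(),lock(bot.read_position()),bot.read_gripper_width())
a=bot.camera("top")[150:270,200:360,::-1]; b=bot.camera("scene")[150:300,200:360,::-1]
cv2.imwrite("pics/c.png",np.hstack([cv2.resize(i,(400,h),interpolation=2) for i,h in((a,375),(b,375))]))
E
```

```text
[ 0.58765432 -0.03015478  0.23098546  1.22132748  0.97910589] 0.8059840454747651
4.525 [ -0.44667932 -48.1266933   80.60899681] 0.5603536603973208
```

View pics/c.png

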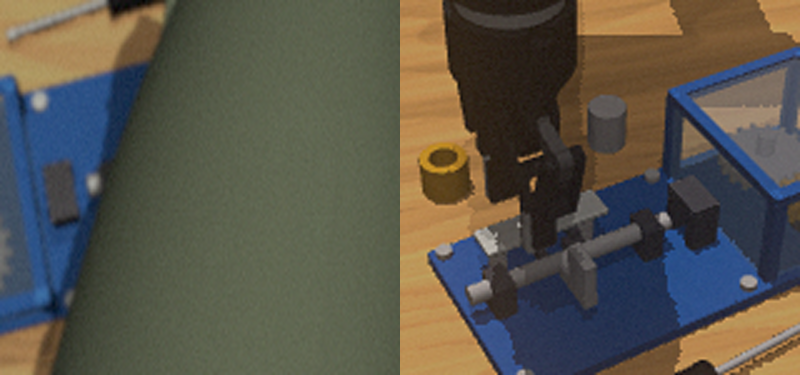

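The top view is covered by the arm. In the scene view the near fingertip is at about picture (543,250), just behind and above the tab, and the far one is over the catch. I'll project the predicted tips to check this.

Run:
```python
from h import *
k=bot.calibration("scene");E=k["extrinsics"]
q=[(30,-48,80.6),(30,-48,86),(-32,-48,86),(-32,-59,86),(-32,-48,46),(30,-25,66),(43,-20,66),(17,-20,66)]
c=(w(p,q)@E[:3,:3].T+E[:3,3])@k["mtx"].T; uv=c[:,:2]/c[:,2:]
for a,b in zip(q,uv): print(a,((b-[200,150])*2.5+[400,0]).round())
```

```text
(30, -48, 80.6) [540. 252.]
(30, -48, 86) [540. 246.]
(-32, -48, 86) [498. 189.]
(-32, -59, 86) [483. 195.]
(-32, -48, 46) [500. 232.]
(30, -25, 66) [572. 256.]
(43, -20, 66) [588. 266.]
(17, -20, 66) [569. 241.]
```

The predicted tips match the picture, so I descend to touch and then press.

Run:
```python
from h import *
f0=bot.read_ft_force()
hit=bot.move_linear(w(p,(0,-48,38)),0.03,until_force=2.0)
l=lock(bot.read_position()); print(hit,l,np.round(bot.read_ft_force()-f0,1))
if hit:
    hit2=bot.move_linear(w(p,(0,-48,l[2]-7)),0.02,until_force=12)
    bot.wait(.2)
    print(hit2,lock(bot.read_position()),np.round(bot.read_ft_force()-f0,1),np.round(bot.read_moment(),2),bot.read_clock())
```

```text
True [ -0.3881658  -47.91116585  42.2018822 ] [1.3 0.4 3.1]
False [ -0.30085759 -48.03562899  35.48236839] [-0.8  0.7  4.9] [-0.05  0.47 -0.03] 6.4417
```

Run:
```python
from h import *
z=34.6
bot.move_linear(w(p,(0,-48,z)),0.02,until_force=12); print(np.round(bot.read_ft_force(),1))
for Y in (-44,-40,-36,-32,-28,-20,-12,-4,0,2,4,6,8,10):
    hit=bot.move_linear(w(p,(0,Y,z)),0.025,until_force=14)
    f=bot.read_ft_force(); c,s=x[:2]
    print(Y,hit,lock(bot.read_position()).round(1),np.round([c*f[0]+s*f[1],-s*f[0]+c*f[1],f[2]],1))
    if hit: break
print(bot.read_clock())
```

```text
[-2.4 -0.7  6.8]
-44 False [  0.3 -45.5  35.4] [-1.9 -3.3  6.9]
-40 False [  0.7 -41.8  35.5] [-0.6 -3.   6.4]
-36 False [  1.  -37.9  35.6] [ 0.5 -3.7  6.7]
-32 False [  1.1 -34.3  35.7] [ 0.3 -3.6  6.7]
-28 False [  1.1 -30.6  35.7] [ 0.2 -5.3  5.8]
-20 False [  1.1 -22.6  35.7] [-0.5 -5.8  5.7]
-12 False [  1.1 -14.6  35.7] [ 0.8 -4.9  5.3]
-4 False [ 1.2 -6.6 35.7] [-0.7 -5.7  7. ]
0 False [ 1.1 -2.6 35.7] [-0.1 -4.6  6.8]
2 False [ 1.2 -0.7 35.7] [-0.2 -5.5  6.2]
4 False [ 1.2  1.2 35.7] [ 0.  -6.1  6.5]
6 False [ 1.2  3.1 35.7] [ 0.2 -6.2  6.5]
8 False [ 1.2  3.2 35.8] [ -1.  -10.5   5.3]
10 False [ 1.2  3.2 35.9] [ -0.8 -15.8   3.2]
11.1917
```

The push stopped hard at y=3.2 mm, where about 4 mm was expected for home. I'll check the picture before releasing.

Run:
```python
from h import *
import cv2
bot.wait(.15); print(np.round(bot.read_ft_force(),1))
b=bot.camera("scene")[180:300,210:370,::-1]
cv2.imwrite("pics/d.png",cv2.resize(b,(800,600),interpolation=2))
k=bot.calibration("scene");E=k["extrinsics"]
q=[(30,-25,66),(30,15,66),(43,25,66),(17,25,66),(0,78,34),(-19,30,38),(-19,30,46),(-19,-65,38),(-19,-65,46)]
c=(w(p,q)@E[:3,:3].T+E[:3,3])@k["mtx"].T; uv=c[:,:2]/c[:,2:]
for a,b in zip(q,uv): print(a,((b-[210,180])*5).round())
```

```text
[  3.6 -16.4   3.8]
(30, -25, 66) [293. 362.]
(30, 15, 66) [399. 321.]
(43, 25, 66) [444. 334.]
(17, 25, 66) [405. 288.]
(0, 78, 34) [505. 276.]
(-19, 30, 38) [364. 280.]
(-19, 30, 46) [365. 264.]
(-19, -65, 38) [124. 371.]
(-19, -65, 46) [122. 355.]
```

View pics/d.png

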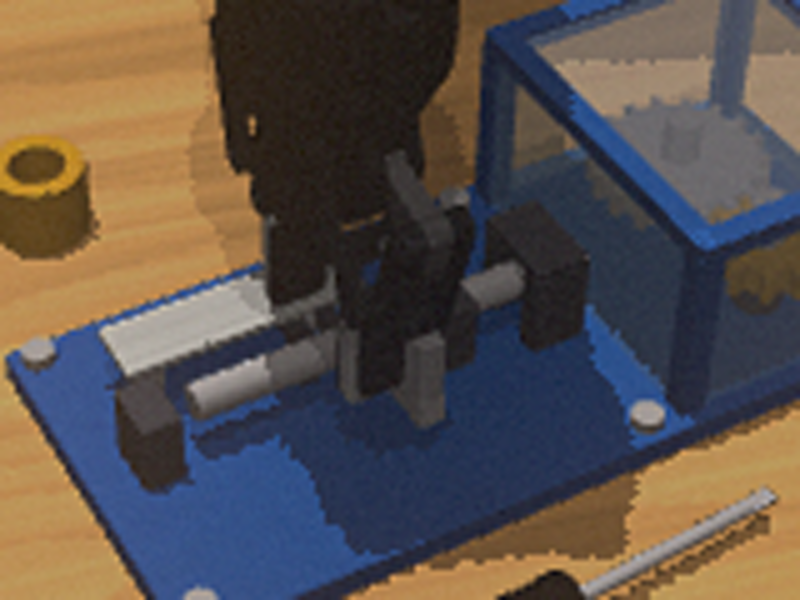

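The bolt's end is in the keeper. The tab edge at (443,340) matches the predicted home position (444,334), and the catch corner at (124,374) matches the pressed position. Now I ease off the push and lift.

Run:
```python
from h import *
import cv2
bot.move_linear(w(p,(0,7,34.6)),0.03)
bot.move_linear(w(p,(0,7,56)),0.05)
bot.move_linear(w(p,(0,3,60)),0.05)
bot.move_linear(w(p,(0,0,170)),0.15)
bot.goto_joints([1.013,0.326,-0.193,1.052,0,1.437])
print(bot.read_clock(),np.round(bot.read_ft_force(),1))
a=bot.camera("top")[130:310,120:360,::-1]; b=bot.camera("scene")[180:300,210:370,::-1]
cv2.imwrite("pics/e.png",np.vstack([cv2.resize(i,(400,300),interpolation=2) for i in(a,b)]))
cv2.imwrite("pics/f.png",cv2.resize(b,(800,600),interpolation=2))
for c,t in(("scene","bushing"),("scene","spacer"),("scene","driver_mid")): print(t,[(np.round(d["bbox"],1).tolist(),round(d["confidence"],2)) for d in bot.search_frame(c,t)[:1]])
```

```text
15.6667 [-0.5 -0.3  0.2]
bushing [([210.4, 205.4, 17.2, 27.2], 0.82)]
spacer [([275.7, 186.6, 16.2, 22.8], 0.55)]
driver_mid [([278.5, 279.6, 86.6, 48.9], 0.81)]
```

View pics/f.png

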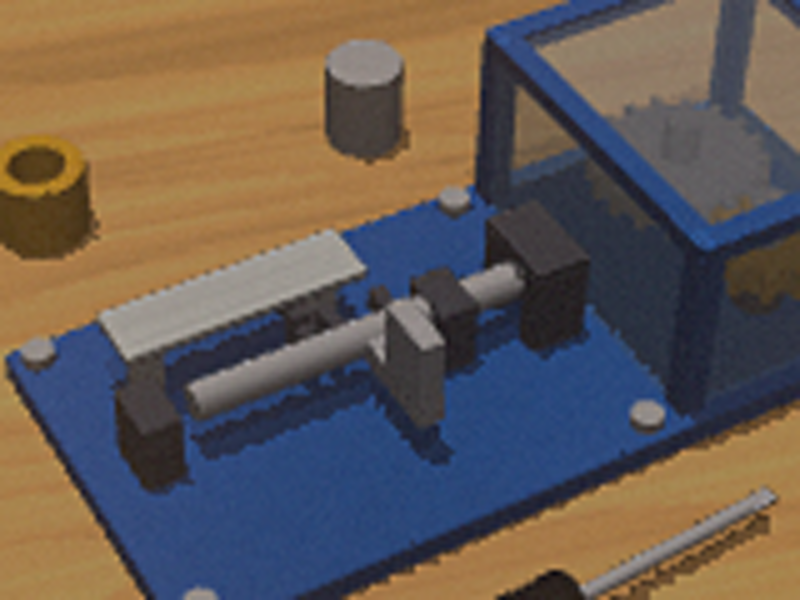

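The catch is up again: its corners at (126,361) and (365,268) compare with the predicted raised positions (122,355) and (365,264). The bolt is in the keeper, the tab is at its home position, and the loose pieces haven't moved. I'll hand it in.

```bash
python3 -c "
from cell import bot
bot.close_job()"
```

```text
the job is handed in; nothing more can be done
```

The gear guard looks locked, and I handed the job in; the arm had finished and was clear of the lock at 15.7 s of the 35 s allowed. I pressed the catch with one fingertip to about 7 mm of its 8 mm travel. Keeping it down, I pushed the tab with the other fingertip until it hit a hard stop, then lifted straight off and moved the arm clear.

- **Bolt:** it stopped 0.8 mm short of where I predicted home would be. That is within how well I knew the lock's position, and the force rose to about 16 N there. The pictures show the bolt's end in the keeper and the tab at its home position.
- **Catch:** the pictures show it down at the end of the push and up again after release. The force pressing it down fell from about 6.5 N to 3–4 N during the final push against the stop, but the fingertip rose by only about 0.2 mm.
- **Loose pieces:** the bushing, spacer and screwdriver are within about 3 pixels of where they started in the camera picture. The force on the tool was back to zero.

I had no direct reading of the bolt or catch joints, so these checks rest on pictures and forces. The two cameras disagreed by about 5 mm on the lock's position, so I used a combined fit.

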